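# Level the imposing stone with a wedge

### The arm

A 7-joint arm with a two-finger parallel gripper is mounted at the origin on the work surface. World frame = base frame: x ahead of the robot, y to its left, z up, the work surface at z = 0. Lengths are in mm, angles in rad, forces in N, time in s.
With the tool pointing down it reaches from about 425 to 825 mm from the base axis. Payload 3.6 kg.
Tool frame: the origin (TCP) lies midway between the tips of the shut fingers; the grasp point (between the pads) lies ctrl.grasp_offset behind it (ctrl.grasp_offset is the distance from the TCP to the grasp point, in mm); z points along the fingers, x is the direction in which the jaws open and shut, and the axes are right-handed (so a half turn about z gives the same grasp; the last joint's range is limited). The gripper opens to 85 mm and grips with 20 to 120 N. Pads are 22 mm wide; open, the fingers measure 114 mm over their backs; the gripper's body (76 mm by 85 mm) begins 54 mm behind the grasp point. The pads swing forward as they close: fully open they stand 13 mm farther back than shut.
Start: joints at [1.24, 0.615, -0.013, 1.423, 0.008, 1.103, -0.04], TCP at [195.078, -620.006, 231.297] pointing down, gripper open.
Joint ranges: [-3.12, 3.12], [-0.3, 2.06], [-1.34, 1.32], [0.26, 2.42], [-1.36, 4.5], [0.01, 1.98], [-2.84, 2.84]. Speed limits (rad/s): [2.79, 2.79, 3.14, 3.14, 3.14, 3.14, 3.14].

### API

Orientations are given as a unit quaternion [x, y, z, w].
In Python, from station import ctrl gives the robot as it stands.
- The arm moves only by the tool arm_command, never from a script. Its argument "targets" is a list of rows, each a list of 5 numbers: the shift along the tool's x, y, z in mm, then the turn about the tool's z in rad, then the closure, from -1 (fully open) to 1 (shut). In form: [[x, y, z, yaw, fingers], ...]. A call has 1 to 12 rows; each row shifts and turns the commanded pose from where the row before left it, along the tool's axes as they then stand; what a row does not reach is not made up. A row lasts 1/10 s, in which the tool goes at most 50 mm and 8.59 degrees, less where a joint would pass 70% of its speed; a pose out of reach is approached as far as the arm can. A call with a gripper value outside its range is refused whole. The fingers move at their own pace and stop on an object; "grip_force" is the grip in N (left out, the last holds). Time passes only in rows, so rows that do not move let the fingers close. It gives the time, the measured TCP pose, the force and the opening at its end, in the units of the state.
- ctrl.read_state(): the state, without advancing time (a new reading comes with each control period).
- ctrl.snapshot(name): name is "side" or "top" or "wrist"; returns (picture, depth): 420x560x3 uint8, red, green, blue; 420x560 float32, mm along the optical axis (not along the pixel's ray), 0 where there is no reading.
- ctrl.camera_model(name): a dict with "K" (3x3 intrinsics, pixels), "camera_from_world" (4x4, takes a point from world to camera coordinates); the wrist camera has in their place "T_tool_cam" (4x4, takes a point from camera to tool coordinates, whose origin is the TCP and whose axes are the tool frame's). Camera axes: x right, y down, z forward; pixel columns grow to the right and rows downward; lengths in mm; the calibration is good to about 2 mm. A picture is of the moment at which its call begins: read the wrist's pose just before it. camera_model takes no time and is no camera call.
- ctrl.close_job(): hands the job in, once; it reports no verdict.
The state is a dict: "clock": time; "qpos": joint angles; "qd": joint speeds; "joint_efforts": joint torques, N m; "eef_pos": TCP position; "eef_rot": TCP orientation; "contact_force": force on the tool from outside, world axes, zero at the start; "moment": the same for the moment, N m; "width": finger opening in mm.
Only numpy, scipy, OpenCV 4.12 (cv2) and the standard library are available. Lean on these libraries where they do the work, as an engineer would, in place of code of your own. Each camera call takes 0.05 s, during which the arm holds its last target. There are 200 camera calls.

### The job

One corner of the small marble imposing stone hangs low. Take the big wooden wedge with the square heel, push its thin end in under the foot of the low corner until the bubble of the round level on the stone sits inside the ring, and leave the wedge there holding the stone.

Things in the scene. Friction and masses are not known exactly. Their poses are not given: they have to be found in the camera images.
- wedge_heel (a point): Centre, half-way up, of the square heel (34 long, 30 wide, 36 high) of the flat-lying wooden wedge, 80 g: the grip. x points to the thin end, 117 mm from here; z up. Ahead of the heel a slope falls from 26.5 to 2.5 mm high over 100 mm. Whole: 134 x 30 mm. Not to be used: a low wedge without heel (90 x 24 x 9) and a straight block (120 x 30 x 36), both pale wood too, lying nearby.
- slab_foot (a point): Lowest point of the round-ended steel foot, 16 mm across, under the low corner: 7 mm above the bench at the start, 17 when level. x points outward (the corner overhangs 20 mm), so the wedge slides in along -x, flat on the bench; z up. Pushed in straight it makes the stone level when the heel's centre is about 57 mm out from the foot; 10 mm of push raises the foot 2.4 mm, against 4 to 12 N.
- stand: Fixed stand of the stone; origin on the bench under the stone's centre; x points level to the low corner (155 mm away; the foot is at 135), z up. The stone: square marble, 220 x 220 x 14, set cornerwise, top 44 mm over the bench, pivoting on posts under its two side corners. Fixed on it: type block 66 x 66, 23 high, by the low corner, whose weight tips it, and a round level, 80 across.
- slab (a joint): Tilt of the stone, rad: 0 level, negative: the corner hangs low (-0.075 at the start, a stop), positive: too high. The level shows it: its white bubble, 16 mm across, stands off the middle of the black ring (29 mm inside) by 2.9 mm per 0.01 rad, towards the high side; it is inside the ring within 0.022 rad of level. Left alone, the corner sinks back.
Not all that is in view belongs to the job. Leave any black or purple look-alike of the part that bears wedge_heel alone.

How it is judged:
By the outcome, as a careful person would: the job done as asked, in the order asked, and still so for the second after the job is handed in, with the robot touching nothing.
It also fails if it takes over 45 s, if anything falls off the work surface, if the arm or the gripper's body presses on something with over 40 N, if the wrist force passes 120 N, or if a joint passes its speed limit or range.

## Working session

There is one attempt and no reset: what is moved stays moved. The work goes in short steps, Python scripts to look and compute and a tool call to move; the robot and the scene stay as the last step left them, time stands still between calls to the robot, and variables do not carry over. Pictures are saved under pics/ and viewed, about 8 in all and at most 12, crops included, and the job is handed in when it is done.

Besides the shell and the picture viewer there is one more tool, called after "Call:" by a JSON object that holds its "method" and its "body". arm_command: Moves the arm, as the interface text tells. Its arguments: {"type":"object","properties":{"targets":{"type":"array"},"grip_force":{"type":"number"}},"required":["targets"]}

```bash
mkdir -p pics; ls
cat > h.py <<'E'
from station import ctrl
import numpy as np, cv2
from scipy.spatial.transform import Rotation as R
def cloud(name):
    s=ctrl.read_state(); im,d=ctrl.snapshot(name); m=ctrl.camera_model(name); K=np.array(m["K"])
    v,u=np.mgrid[:420,:560]
    c=np.stack([(u-K[0,2])/K[0,0]*d,(v-K[1,2])/K[1,1]*d,d,np.ones_like(d)],-1)
    if name=="wrist":
        T=np.eye(4);T[:3,:3]=R.from_quat(s["eef_rot"]).as_matrix();T[:3,3]=s["eef_pos"];T=T@np.array(m["T_tool_cam"])
    else: T=np.linalg.inv(np.array(m["camera_from_world"]))
    w=(c@T.T)[...,:3]; w[d==0]=np.nan
    return im,w
def save(n,im): cv2.imwrite(n,im[...,::-1])
E
python3 - <<'E'
from h import *
for n in ("top","side"):
    im,w=cloud(n); np.savez(n+".npz",im=im,w=w); save(f"pics/{n}0.png",im)
s=ctrl.read_state(); print({k:np.round(v,3) for k,v in s.items()}, ctrl.grasp_offset)
E
```

```text
pics
{'clock': np.float64(0.1), 'qpos': array([ 1.239,  0.616, -0.013,  1.425,  0.008,  1.103, -0.04 ]), 'qd': array([-0.   , -0.004, -0.   , -0.004, -0.   ,  0.001, -0.001]), 'joint_efforts': array([ 2.0000e-03, -4.7038e+01,  2.6000e-01, -1.7157e+01,  1.0000e-02,
        6.0000e-03, -0.0000e+00]), 'eef_pos': array([ 194.877, -619.377,  230.246]), 'eef_rot': array([ 0.806, -0.592, -0.001, -0.001]), 'contact_force': array([-0.04 , -0.147, -0.252]), 'moment': array([ 0.002,  0.055, -0.094]), 'width': np.float64(85.411)} 18.700000000000003
```

View pics/top0.png

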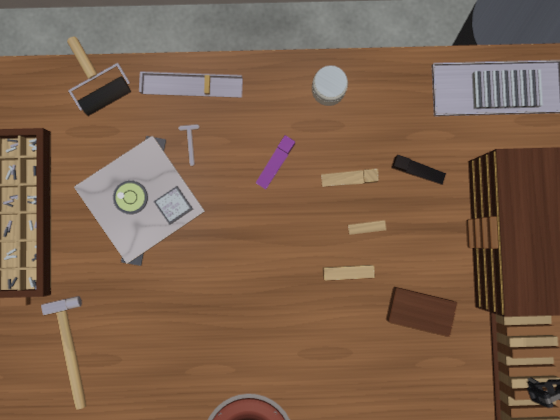

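View pics/side0.png

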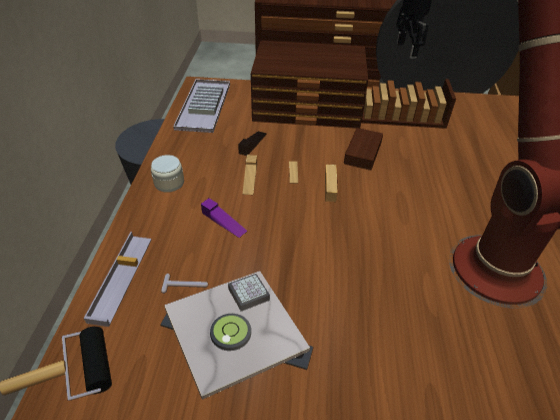

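The top view shows three pale pieces: a wedge with a square heel (heel at 371,175, thin end at 322,180), a small low wedge (367,227) and a straight block (349,273). Only the first has a heel, so it fits. The purple (276,162) and black (419,169) look-alikes stay put. The stone's low corner, with the type block, is at (204,208), and the level is at (130,197).

Run:
```python
from h import *
z=np.load("top.npz"); im,w=z["im"],z["w"]
hsv=cv2.cvtColor(im,cv2.COLOR_RGB2HSV)
def rect(P): 
    r=cv2.minAreaRect(P[:,:2].astype(np.float32)); return np.round(r[0],1),np.round(r[1],1),round(r[2],1),np.round(cv2.boxPoints(r),0).tolist()
# wedge
x0,y0,x1,y1=315,160,385,195
sub=w[y0:y1,x0:x1].reshape(-1,3); col=im[y0:y1,x0:x1].reshape(-1,3).astype(int)
m=(col[:,0]>150)
P=sub[m]; P=P[~np.isnan(P[:,2])]; print("wedge",rect(P),P[:,2].min(),P[:,2].max())
H=P[P[:,2]>30]; print("heel",len(H),rect(H),np.median(H[:,2]))
S=P[P[:,2]<28];A=P[:,:2]-P[:,:2].mean(0);
hi=H[:,:2].mean(0); 
_,_,V=np.linalg.svd(S[:,:2]-S[:,:2].mean(0)); d=V[0]*np.sign(V[0]@(S[:,:2].mean(0)-hi)); print("dir",d,"yaw",np.arctan2(d[1],d[0]),"ext",np.percentile((P[:,:2]-hi)@d,[0,100]))
# stone
sub=w[130:270,70:210]; c=hsv[130:270,70:210].astype(int)
m=(c[...,1]<60)&(c[...,2]>90)&(sub[...,2]>20)&(sub[...,2]<70)
m=cv2.morphologyEx(m.astype(np.uint8),cv2.MORPH_OPEN,np.ones((5,5)))>0
Q=sub[m]; r=rect(Q);print("stone",r)
for c_ in r[3]: 
    k=np.linalg.norm(Q[:,:2]-c_,axis=1)<18; print(c_,np.median(Q[k,2]))
A=np.c_[Q[:,:2],np.ones(len(Q))]; k=np.abs(Q[:,2]-np.median(Q[:,2]))<14
p=np.linalg.lstsq(A[k],Q[k,2],rcond=None)[0];print("plane",p)
for n,u,v in (("purple",276,162),("bench",260,220)): print(n,w[v,u])
print("camera pos",np.linalg.inv(ctrl.camera_model("top")["camera_from_world"])[:3,3])
a=cv2.resize(im[150:200,305:455],(750,250),interpolation=cv2.INTER_CUBIC); b=cv2.resize(im[130:230,70:220],(450,300),interpolation=cv2.INTER_CUBIC)
o=np.zeros((550,750,3),np.uint8);o[:250]=a;o[250:,:450]=b;save("pics/crop1.png",o)
```

```text
wedge (array([ 627.2, -264.2]), array([ 34.5, 141.2]), 2.4, [[607.0, -194.0], [613.0, -335.0], [647.0, -334.0], [641.0, -193.0]]) -3.414766583177652 43.82233138859715
heel 166 (array([ 628. , -302.8]), array([48.2, 30. ]), 89.0, [[613.0, -327.0], [643.0, -327.0], [643.0, -279.0], [613.0, -278.0]]) 36.90225173634337
dir [-0.03995644  0.99920142] yaw 1.610763402904033 ext [-24.36648756 116.82384493]
stone (array([584.6, 244.4]), array([221.4, 220.5]), 33.1, [[432.0, 276.0], [552.0, 92.0], [738.0, 212.0], [617.0, 397.0]])
[432.0, 276.0] 44.31903513957377
[552.0, 92.0] 33.33602855438676
[738.0, 212.0] 44.03951525408695
[617.0, 397.0] 54.64189067337952
plane [1.15291572e-02 5.24004623e-02 2.62926303e+01]
purple [668.58116073 -83.75840262  14.61792676]
bench [528.14126773 -40.71460979   2.99440483]
camera pos [ 470.07821624  -93.2689089  1305.03485052]
```

View pics/crop1.png

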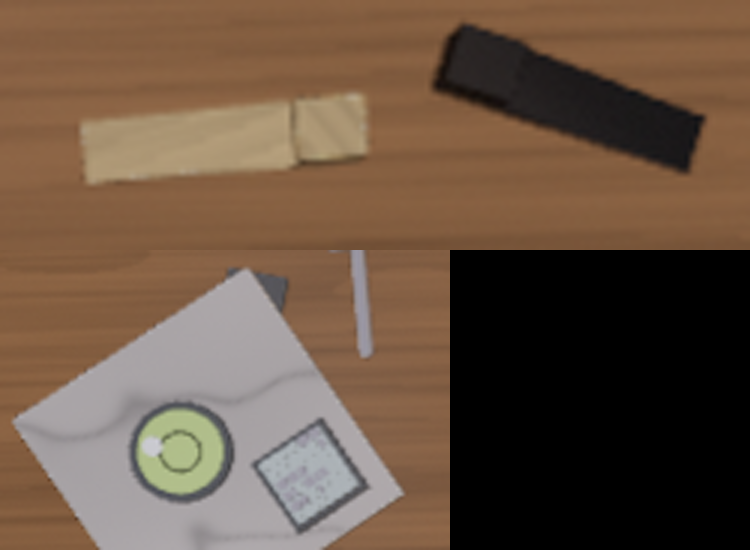

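The crop confirms the pale wedge: square heel at crop (331,127) and slope running left. The black one has the same shape and must be left. In the stone crop the bubble sits left of the ring, away from the low corner at (204,208).

The measured stone fits its sizes: square about 221 mm, corner height 33 against 32.4 expected. That puts the foot at about (556,112) and the wedge's insertion heading at 1.36 rad. I'll turn the tool, then move over the heel.

Call:
{"method": "arm_command", "body": {"targets": [[0,0,0,-0.145,-1],[0,0,0,-0.145,-1],[0,0,0,-0.145,-1],[0,0,0,-0.145,-1],[0,0,0,-0.145,-1],[0,0,0,-0.145,-1],[0,0,0,-0.145,-1],[0,0,0,-0.145,-1],[0,0,0,-0.147,-1]], "grip_force": 60}}

```text
clock: 1.0
eef_pos: [194.8, -619.7, 230.6]
eef_rot: [1.0, 0.023, -0.0, -0.001]
contact_force: [-0.8, 0.0, -0.4]
width: 85.6
```

Call:
{"method": "arm_command", "body": {"targets": [[37,-25,5,0,-1],[37,-25,5,0,-1],[37,-25,5,0,-1],[37,-25,5,0,-1],[37,-25,5,0,-1],[37,-25,5,0,-1],[37,-25,5,0,-1],[37,-25,5,0,-1],[37,-25,5,0,-1],[37,-25,5,0,-1],[37,-25,5,0,-1],[37,-25,5,0,-1]]}}

```text
clock: 2.2
eef_pos: [627.3, -300.9, 170.5]
eef_rot: [1.0, 0.02, -0.001, -0.0]
contact_force: [-0.1, -0.3, 0.1]
width: 85.4
```

Call:
{"method": "arm_command", "body": {"targets": [[0,0,0,0,-1],[0,0,0,0,-1]]}}

```text
clock: 2.4
eef_pos: [627.0, -300.0, 170.1]
eef_rot: [1.0, 0.022, -0.001, -0.001]
contact_force: [-0.2, -0.9, -0.3]
width: 85.4
```

```bash
cat > m.py <<'E'
from h import *
import sys
s=ctrl.read_state(); M=R.from_quat(s["eef_rot"]).as_matrix()
im,w=cloud("wrist"); np.savez("wr.npz",im=im,w=w); save(sys.argv[1],im)
print(np.round(s["eef_pos"],1),"tool x ang",np.arctan2(M[1,0],M[0,0]),"tilt",M[:2,2],s["clock"])
col=im.astype(int)
m=(w[...,2]>32)&(w[...,2]<42)&(col[...,0]>130)&(col[...,0]-col[...,2]>20)
n,l,st,c=cv2.connectedComponentsWithStats(m.astype(np.uint8))
for i in range(1,n):
    if st[i,4]>300:
        P=w[l==i]; r=cv2.minAreaRect(P[:,:2].astype(np.float32)); print(st[i],np.round(r[0],1),np.round(r[1],1),r[2],P[:,2].mean())
E
python3 m.py pics/w1.png
```

```text
[ 627.  -300.   170.1] tool x ang 0.0446348856082543 tilt [-0.00162056  0.00130439] 2.4
[531  55  29  43 309] [ 811.6 -201.8] [31.9  4. ] 67.2414321899414 36.4117175133713
[ 262  188   38   41 1511] [ 627.4 -310.5] [29.6 33.8] 3.277799606323242 34.704414730838536
```

View pics/w1.png

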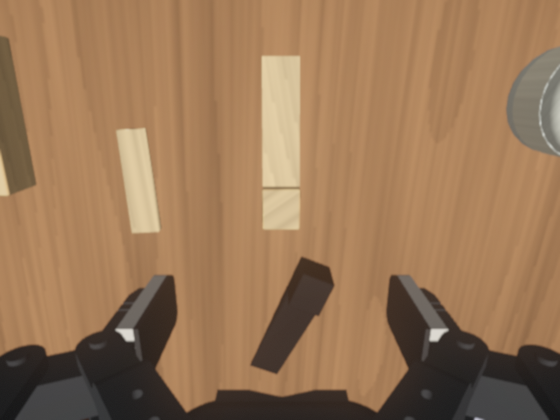

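The wrist view shows the heel at (281,208) with its slope upward in the image. The black wedge at (300,310) is clear. The heel measures 29.6 x 33.8 with its top at about 35, which fits, centred at (627.4,-310.5). I'm descending now.

Call:
{"method": "arm_command", "body": {"targets": [[0,10,10,-0.012,-1],[0,0.5,30,0,-1],[0,0,35,0,-1],[0,0,35,0,-1],[0,0,30,0,-1],[0,0,15,0,-1],[0,0,8,0,-1],[0,0,0,0,-1]]}}

```text
clock: 3.25
eef_pos: [626.2, -313.5, 7.7]
eef_rot: [1.0, 0.026, -0.0, -0.0]
contact_force: [-0.7, -0.2, -0.3]
width: 85.5
```

Call:
{"method": "arm_command", "body": {"targets": [[0,0,0,0,1],[0,0,0,0,1],[0,0,0,0,1],[0,0,0,0,1],[0,0,0,0,1],[0,0,0,0,1],[0,0,0,0,1],[0,0,0,0,1]]}}

```text
clock: 4.05
eef_pos: [627.7, -312.8, 9.5]
eef_rot: [1.0, 0.027, 0.001, 0.0]
contact_force: [0.2, -0.2, 5.3]
width: 29.0
```

Gripped at 29 mm, which fits the 30 mm heel. Next I lift, turn to the insertion heading and carry it to about 130 mm out from the foot.

Call:
{"method": "arm_command", "body": {"targets": [[0,0,-10,0,1],[0,0,-25,0,1],[0,0,-25,0,1],[0,0,0,0.09,1],[0,0,0,0.09,1],[0,0,0,0.085,1],[0,0,0,0,1]]}}

```text
clock: 4.75
eef_pos: [626.2, -312.2, 68.0]
eef_rot: [0.994, -0.106, -0.001, -0.0]
contact_force: [-0.7, 0.7, -0.2]
width: 28.6
```

Call:
{"method": "arm_command", "body": {"targets": [[-13,-22,0,0,1],[-16,-27,0,0,1],[-16,-27,0,0,1],[-16,-27,0,0,1],[-16,-27,0,0,1],[-16,-27,0,0,1],[-16,-27,0,0,1],[-16,-27,0,0,1],[-16,-27,0,0,1],[-13,-24,0,0,1],[-4,-6,0,0,1],[0,0,0,0,1]]}}

```text
clock: 5.95
eef_pos: [528.4, -15.9, 68.4]
eef_rot: [0.995, -0.104, -0.0, -0.0]
contact_force: [-1.1, -0.2, -0.9]
width: 28.8
```

```bash
python3 m.py pics/w2.png
python3 - <<'E'
from h import *
z=np.load("wr.npz");im,w=z["im"],z["w"]
hsv=cv2.cvtColor(im,cv2.COLOR_RGB2HSV).astype(int)
# wedge (held)
m=(im[...,0].astype(int)>130)&(im[...,0].astype(int)-im[...,2]>25)&(w[...,2]>45)&(w[...,2]<110)
m=cv2.morphologyEx(m.astype(np.uint8),cv2.MORPH_OPEN,np.ones((3,3)))
n,l,st,c=cv2.connectedComponentsWithStats(m)
for i in range(1,n):
    if st[i,4]>800:
        P=w[l==i]; r=cv2.minAreaRect(P[:,:2].astype(np.float32)); print("wedge",st[i],r,np.nanmin(P[:,2]),np.nanmax(P[:,2]),np.round(cv2.boxPoints(r),1).tolist())
m=(hsv[...,1]<60)&(hsv[...,2]>90)&(w[...,2]>25)&(w[...,2]<60)
m=cv2.morphologyEx(m.astype(np.uint8),cv2.MORPH_OPEN,np.ones((5,5)))
n,l,st,c=cv2.connectedComponentsWithStats(m); i=1+np.argmax(st[1:,4]); P=w[l==i]; r=cv2.minAreaRect(P[:,:2].astype(np.float32)); print("stone",st[i],r,np.round(cv2.boxPoints(r),1).tolist())
E
```

```text
[528.4 -15.9  68.4] tool x ang -0.2078183246875121 tilt [-0.00048578  0.00051556] 5.95
wedge [  239     0    85   349 27828] ((538.6541137695312, 30.22640609741211), (126.41265106201172, 32.53216552734375), 78.09864807128906) 60.52033396824871 99.40099328421873 [[509.70001220703125, -28.299999237060547], [541.5, -35.0], [567.5999755859375, 88.69999694824219], [535.7999877929688, 95.4000015258789]]Traceback (most recent call last):
  File "<stdin>", line 13, in <module>
    return _wrapfunc(a, 'argmax', axis=axis, out=out, **kwds)
    return bound(*args, **kwds)
ValueError: attempt to get argmax of an empty sequence
```

View pics/w2.png

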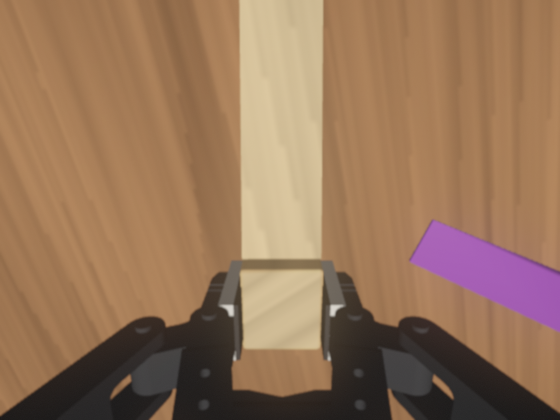

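The wrist view shows the wedge held straight (heel 281,308, slope going up) and the purple wedge clear at right. The measured heading is 78.1° as planned, and its line passes the foot within 0.5 mm. At this spot the tip would sit under the stone's overhang, so I back off 20 mm before lowering.

Call:
{"method": "arm_command", "body": {"targets": [[0,20,0,0,1],[0,0,20,0,1],[0,0,20,0,1],[0,0,12,0,1],[0,0,5,0,1],[0,0,1.5,0,1],[0,0,0.5,0,1],[0,0,0,0,1]]}}

```text
clock: 6.8
eef_pos: [525.1, -36.8, 9.9]
eef_rot: [0.994, -0.106, 0.001, -0.0]
contact_force: [-0.4, 0.3, -0.1]
width: 28.9
```

Call:
{"method": "arm_command", "body": {"targets": [[0,-8,0,0,1],[0,-8,0,0,1],[0,-8,0,0,1],[0,-8,0,0,1],[0,-8,0,0,1],[0,0,0,0,1]]}}

```text
clock: 7.4
eef_pos: [533.4, 4.6, 9.5]
eef_rot: [0.995, -0.104, 0.0, -0.001]
contact_force: [-0.2, 2.1, 0.9]
width: 29.4
```

Call:
{"method": "arm_command", "body": {"targets": [[0,-5,0,0,1],[0,-5,0,0,1],[0,-5,0,0,1],[0,-5,0,0,1],[0,-5,0,0,1],[0,0,0,0,1]], "grip_force": 90}}

```text
clock: 8.0
eef_pos: [537.7, 23.6, 9.5]
eef_rot: [0.994, -0.107, -0.001, 0.002]
contact_force: [-0.9, -6.1, 3.6]
width: 28.3
```

Call:
{"method": "arm_command", "body": {"targets": [[0,-5,0,0,1],[0,-5,0,0,1],[0,-5,0,0,1],[0,-5,0,0,1],[0,0,0,0,1]]}}

```text
clock: 8.5
eef_pos: [542.0, 43.2, 9.5]
eef_rot: [0.994, -0.107, -0.0, 0.002]
contact_force: [-1.9, -5.1, 4.0]
width: 28.4
```

```bash
cat > lv.py <<'E'
from h import *
import sys
im,w=cloud("top"); im2,w2=cloud("side")
hsv=cv2.cvtColor(im,cv2.COLOR_RGB2HSV).astype(int)
a=cv2.resize(im[120:270,60:260],(400,300),interpolation=cv2.INTER_CUBIC); b=cv2.resize(im2[270:390,150:310],(400,300),interpolation=cv2.INTER_CUBIC)
c=cv2.resize(im[170:225,103:158],(300,300),interpolation=cv2.INTER_CUBIC)
d=cv2.resize(im2[305:355,205:255],(300,300),interpolation=cv2.INTER_CUBIC)
o=np.zeros((600,700,3),np.uint8);o[:300,:400]=a;o[300:,:400]=b;o[:300,400:]=c;o[300:,400:]=d;save(sys.argv[1],o)
# stone plane: marble only, plus slope along the diagonal
ctr=np.array([584.6,244.4]);dr=np.array([-.206,-.979])
r=(w[...,:2]-ctr); t=r@dr; n=r@np.array([.979,-.206])
m=(abs(t)+abs(n)<140)&(hsv[...,1]<60)&(hsv[...,2]>90)&(w[...,2]>20)&(w[...,2]<58)
p=np.polyfit(t[m],w[...,2][m],1);print("slope (with blocks) was?",p,m.sum())
z0=np.load("top.npz")["w"];r=(z0[...,:2]-ctr);t=r@dr;n=r@np.array([.979,-.206]);m=m&(abs(t)+abs(n)<140)
p=np.polyfit(t[m],z0[...,2][m],1);print("start",p)
s=ctrl.read_state();print(s["clock"],s["eef_pos"],s["contact_force"])
E
python3 lv.py pics/l1.png
```

```text
slope (with blocks) was? [-2.07175121e-02  4.51245826e+01] 5302
start [-0.07287832 45.28738711]
8.6 [542.0425102   43.40185978   9.5522585 ] [-1.90006632 -4.53641367  4.04931702]
```

View pics/l1.png

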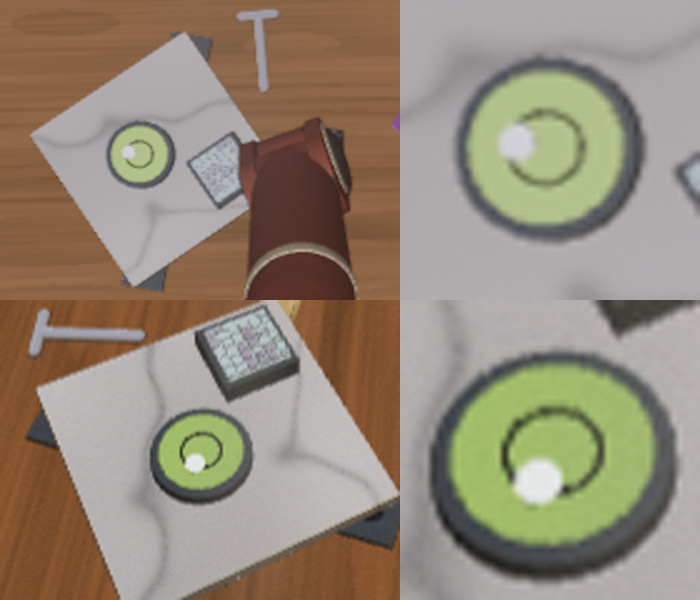

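The crops show the bubble at the ring's edge on the high side: (516,143) against ring centre (548,147) from the top, and (538,482) against (553,452) from the side. Depth and geometry both give about -0.021 rad, but the bubble reads about -0.045, so it may lag. I'll push 7 mm, wait, and measure again.

Call:
{"method": "arm_command", "body": {"targets": [[0,-4,0,0,1],[0,-3,0,0,1],[0,0,0,0,1],[0,0,0,0,1],[0,0,0,0,1],[0,0,0,0,1],[0,0,0,0,1],[0,0,0,0,1],[0,0,0,0,1],[0,0,0,0,1],[0,0,0,0,1],[0,0,0,0,1]]}}

```text
clock: 9.8
eef_pos: [543.4, 49.6, 9.6]
eef_rot: [0.994, -0.107, -0.001, 0.002]
contact_force: [-1.9, -5.8, 4.0]
width: 28.6
```

```bash
cat >> lv.py <<'E'
# bubble vs dial: dial = green disc, mm scale from its 80 mm rim
for im_,(y0,y1,x0,x1) in ((im,(170,225,103,158)),(im2,(300,360,200,260))):
    c=cv2.resize(im_[y0:y1,x0:x1],None,fx=8,fy=8,interpolation=cv2.INTER_CUBIC); h=cv2.cvtColor(c,cv2.COLOR_RGB2HSV).astype(int)
    g=((h[...,0]>25)&(h[...,0]<55)&(h[...,1]>70)).astype(np.uint8)
    k=max(cv2.findContours(g,cv2.RETR_EXTERNAL,cv2.CHAIN_APPROX_NONE)[0],key=cv2.contourArea); e=cv2.fitEllipse(k)
    f=cv2.drawContours(np.zeros_like(g),[cv2.convexHull(k)],-1,1,-1); f=cv2.erode(f,np.ones((25,25)))
    b=(f>0)&(h[...,1]<60)&(h[...,2]>150); ys,xs=np.nonzero(b)
    print("dial",np.round(e[0],1),np.round(e[1],1),"bubble",xs.mean().round(1),ys.mean().round(1),b.sum(),"off px",np.round([xs.mean()-e[0][0],ys.mean()-e[0][1]],1))
E
python3 lv.py pics/l2.png
```

```text
slope (with blocks) was? [-1.09600354e-02  4.51301094e+01] 5290
start [-0.07454545 45.30111802]
9.9 [543.41911158  49.5717991    9.55182653] [-1.66028199 -6.36234784  4.61149652]
dial [190.2 210.1] [166.7 191.3] bubble 202.9 214.2 3154 off px [12.7  4.1]
dial [241.8 246.9] [239.5 274.7] bubble 238.4 250.8 3153 off px [-3.3  3.9]
```

View pics/l2.png

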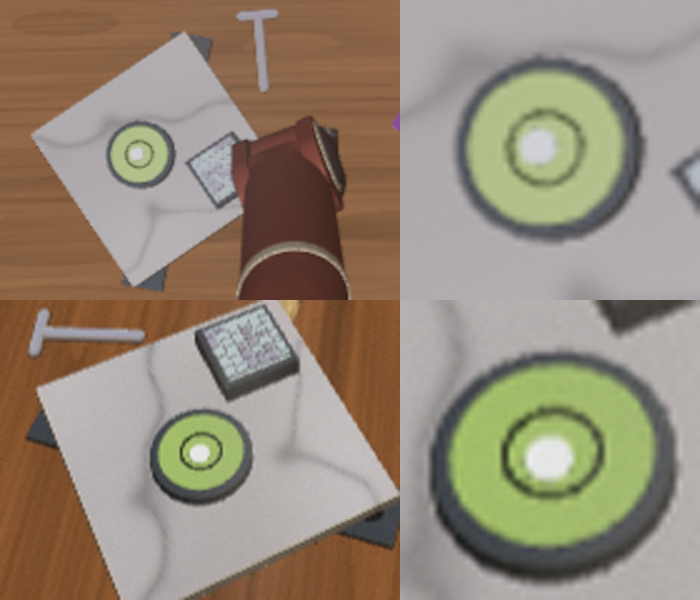

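The bubble did lag. It now sits inside the ring at (540,147) against centre (546,147), about 2.6 mm or -0.010 rad, and depth agrees at -0.011. I'll push 5 mm more to centre it, release gently and retreat upward.

Call:
{"method": "arm_command", "body": {"targets": [[0,-3,0,0,1],[0,-2,0,0,1],[0,0,0,0,1],[0,0,0,0,1],[0,0,0,0,1],[0,0,0,0,1]]}}

```text
clock: 10.5
eef_pos: [544.4, 54.1, 9.5]
eef_rot: [0.994, -0.108, -0.001, 0.002]
contact_force: [-1.6, -5.6, 5.2]
width: 28.5
```

Call:
{"method": "arm_command", "body": {"targets": [[0,0,0,0,0.6],[0,0,0,0,0.2],[0,0,0,0,-0.2],[0,0,0,0,-0.6],[0,0,0,0,-0.6],[0,0,0,0,-0.6]]}}

```text
clock: 11.1
eef_pos: [545.0, 58.5, 9.3]
eef_rot: [0.994, -0.105, -0.0, -0.0]
contact_force: [-0.3, -0.8, 0.1]
width: 68.5
```

Released at 68 mm open, with the force gone. Next: up, back away and look.

Call:
{"method": "arm_command", "body": {"targets": [[0,0,-10,0,-0.6],[0,0,-25,0,-0.6],[0,0,-35,0,-0.6],[0,0,-35,0,-0.6],[0,30,-20,0,-0.6],[0,45,0,0,-0.6],[0,45,0,0,-0.6],[0,45,0,0,-0.6],[0,30,0,0,-0.6],[0,0,0,0,-0.6],[0,0,0,0,-0.6],[0,0,0,0,-0.6]]}}

```text
clock: 12.3
eef_pos: [504.4, -130.9, 134.8]
eef_rot: [0.995, -0.105, 0.0, -0.001]
contact_force: [-0.1, 0.6, -0.0]
width: 68.2
```

```bash
python3 lv.py pics/l3.png
```

```text
slope (with blocks) was? [-2.23654024e-03  4.51246060e+01] 5415
start [-0.07148344 45.37898218]
12.4 [ 504.42690667 -130.70208126  134.5764927 ] [-0.38414758 -0.76485629  0.50825667]
dial [203.6 216. ] [192.9 214.3] bubble 210.4 215.4 3184 off px [ 6.8 -0.6]
dial [241.5 247.9] [240.6 275. ] bubble 241.4 243.7 3132 off px [-0.1 -4.2]
```

View pics/l3.png

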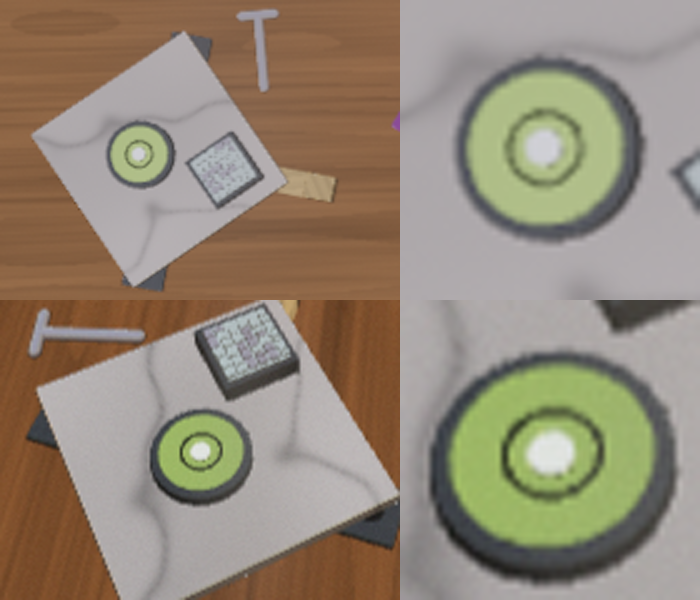

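The bubble is centred in both views, at (545,147) from the top and (550,452) from the side. The wedge sits under the low corner with its heel out at (320,187), and the tool is away. I'll wait one second, remeasure and hand in.

Call:
{"method": "arm_command", "body": {"targets": [[0,0,0,0,-0.6],[0,0,0,0,-0.6],[0,0,0,0,-0.6],[0,0,0,0,-0.6],[0,0,0,0,-0.6],[0,0,0,0,-0.6],[0,0,0,0,-0.6],[0,0,0,0,-0.6],[0,0,0,0,-0.6],[0,0,0,0,-0.6]]}}

```text
clock: 13.4
eef_pos: [503.9, -132.7, 134.3]
eef_rot: [0.994, -0.106, 0.0, -0.0]
contact_force: [-0.8, 0.9, 1.1]
width: 68.0
```

```bash
python3 lv.py pics/l4.png && python3 -c "
from station import ctrl
print(ctrl.close_job())"
```

```text
slope (with blocks) was? [-4.20755345e-03  4.50666339e+01] 5399
start [-0.071875   45.33497005]
13.5 [ 503.9157623  -132.65830427  134.34116882] [-0.06868618 -0.22185196  0.08522073]
dial [201.1 216.6] [184.8 219.6] bubble 210.4 215.4 3194 off px [ 9.2 -1.2]
dial [241.5 247.8] [240.7 274.9] bubble 241.4 243.7 3152 off px [-0.1 -4.2]
the job is handed in; nothing more can be done
None
```

The pale square-heeled wedge is in under the low corner and holding the stone level. I gripped it by the heel, pushed it in straight along the foot's line, released it and backed the tool away. I handed the job in at about 13.5 s.

**Last checks:** one second after release the bubble had not moved and sat centred in the ring in both the top and side views. Depth put the stone's tilt at -0.002 to -0.004 rad, well inside the 0.022 limit.

**Checks that disagreed:**
- **Bubble lag:** midway, the bubble read about -0.045 rad while depth read -0.021. It was lagging, and the two agreed once I let it settle.
- **Dial fit:** the automatic fit of the dial in the top view came out off-round (185 x 220 px), so its 9 px offset is not reliable. I judged centring from the ring in the last crop I viewed; the bubble's pixel position was the same a second later.

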